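Rack the doming stakes in order of size

TASK

Put the four steel doming stakes away on the wooden strip in order of head size: each standing upright, centred on its own black pad, the smallest on the pad next to the steel doming block and the largest at the far end by the red dish. Leave the doming block and the dish where they are.

Things in the scene. Friction and masses are not known exactly. Their poses are not given: they have to be found in the camera images.
- stake_20: Smallest of four loose upright steel doming stakes, mushroom-shaped. Round foot 32 mm across, 7 mm high; slim stem 16 to 18 mm across; head 20 mm across, with a straight band from 38 to 52 mm above the underside (grip here) and a low dome; 60 mm high in all; about 0.14 kg. Origin: centre of the underside; z up its axis; yaw is meaningless.
- stake_30: Second smallest of four loose upright steel doming stakes, mushroom-shaped. Round foot 32 mm across, 7 mm high; slim stem 16 to 18 mm across; head 30 mm across, with a straight band from 38 to 52 mm above the underside (grip here) and a low dome; 62.5 mm high in all; about 0.19 kg. Origin: centre of the underside; z up its axis; yaw is meaningless.
- stake_40: Second largest of four loose upright steel doming stakes, mushroom-shaped. Round foot 32 mm across, 7 mm high; slim stem 16 to 18 mm across; head 40 mm across, with a straight band from 38 to 52 mm above the underside (grip here) and a low dome; 65 mm high in all; about 0.27 kg. Origin: centre of the underside; z up its axis; yaw is meaningless.
- stake_50: Largest of four loose upright steel doming stakes, mushroom-shaped. Round foot 32 mm across, 7 mm high; slim stem 16 to 18 mm across; head 50 mm across, with a straight band from 38 to 52 mm above the underside (grip here) and a low dome; 67.5 mm high in all; about 0.38 kg. Origin: centre of the underside; z up its axis; yaw is meaningless.
- pad_a: One of four identical black rubber pads, 52 mm across, 2 mm thick, fixed in a straight row, 80 mm apart centre to centre, on a fixed pale wooden strip (310 x 70 mm, 14 mm high). Which pad is where in the row varies. Origin: centre of its underside, on the strip's top, 14 mm above the bench; its top is 2 mm higher. y runs along the row, x across, z up.
- pad_b: One of four identical black rubber pads, 52 mm across, 2 mm thick, fixed in a straight row, 80 mm apart centre to centre, on a fixed pale wooden strip (310 x 70 mm, 14 mm high). Which pad is where in the row varies. Origin: centre of its underside, on the strip's top, 14 mm above the bench; its top is 2 mm higher. y runs along the row, x across, z up.
- pad_c: One of four identical black rubber pads, 52 mm across, 2 mm thick, fixed in a straight row, 80 mm apart centre to centre, on a fixed pale wooden strip (310 x 70 mm, 14 mm high). Which pad is where in the row varies. Origin: centre of its underside, on the strip's top, 14 mm above the bench; its top is 2 mm higher. y runs along the row, x across, z up.
- pad_d: One of four identical black rubber pads, 52 mm across, 2 mm thick, fixed in a straight row, 80 mm apart centre to centre, on a fixed pale wooden strip (310 x 70 mm, 14 mm high). Which pad is where in the row varies. Origin: centre of its underside, on the strip's top, 14 mm above the bench; its top is 2 mm higher. y runs along the row, x across, z up.
- block: Steel doming block: a 60 mm cube with dark round hollows in its top, heavy (1.5 kg), standing on the bench just beyond one end of the strip (either end), about 80 to 100 mm from the centre of the nearest pad. Origin: centre of its underside. Not to be moved.
- dish: Round red plastic dish, 80 mm across, 20 mm high, with a few brass beads, standing on the bench beyond the other end of the strip. Origin: centre of its underside. Not to be moved.
Mind the look-alikes: they are no part of the job. Leave any pink or purple look-alike of the stake_30 alone.

How it is judged:
At the end, for the whole second after the job is handed in: Each stake upright (within 0.1 rad), at rest, standing on a pad of its own, axis within 12 mm of the pad's centre; from the block the heads go 20, 30, 40, 50 mm (smallest within 130 mm of the block's centre, each within 110 mm of the next in size) (((horizontal distance between stake_20 and pad_a below 0.012 m and z of stake_20 in the frame of pad_a between -0.002 and 0.006 m) or (horizontal distance between stake_20 and pad_b below 0.012 m and z of stake_20 in the frame of pad_b between -0.002 and 0.006 m) or (horizontal distance between stake_20 and pad_c below 0.012 m and z of stake_20 in the frame of pad_c between -0.002 and 0.006 m) or (horizontal distance between stake_20 and pad_d below 0.012 m and z of stake_20 in the frame of pad_d between -0.002 and 0.006 m)) and angle between each of stake_20, stake_30, stake_40, stake_50's own z axis and vertical below 0.1 rad and linear speed of each of stake_20, stake_30, stake_40, stake_50 below 0.01 m/s and angular speed of each of stake_20, stake_30, stake_40, stake_50 below 0.1 rad/s and ((horizontal distance between stake_30 and pad_a below 0.012 m and z of stake_30 in the frame of pad_a between -0.002 and 0.006 m) or (horizontal distance between stake_30 and pad_b below 0.012 m and z of stake_30 in the frame of pad_b between -0.002 and 0.006 m) or (horizontal distance between stake_30 and pad_c below 0.012 m and z of stake_30 in the frame of pad_c between -0.002 and 0.006 m) or (horizontal distance between stake_30 and pad_d below 0.012 m and z of stake_30 in the frame of pad_d between -0.002 and 0.006 m)) and ((horizontal distance between stake_40 and pad_a below 0.012 m and z of stake_40 in the frame of pad_a between -0.002 and 0.006 m) or (horizontal distance between stake_40 and pad_b below 0.012 m and z of stake_40 in the frame of pad_b between -0.002 and 0.006 m) or (horizontal distance between stake_40 and pad_c below 0.012 m and z of stake_40 in the frame of pad_c between -0.002 and 0.006 m) or (horizontal distance between stake_40 and pad_d below 0.012 m and z of stake_40 in the frame of pad_d between -0.002 and 0.006 m)) and ((horizontal distance between stake_50 and pad_a below 0.012 m and z of stake_50 in the frame of pad_a between -0.002 and 0.006 m) or (horizontal distance between stake_50 and pad_b below 0.012 m and z of stake_50 in the frame of pad_b between -0.002 and 0.006 m) or (horizontal distance between stake_50 and pad_c below 0.012 m and z of stake_50 in the frame of pad_c between -0.002 and 0.006 m) or (horizontal distance between stake_50 and pad_d below 0.012 m and z of stake_50 in the frame of pad_d between -0.002 and 0.006 m)) and horizontal distance between stake_20 and stake_30 below 0.11 m and horizontal distance between stake_30 and stake_40 below 0.11 m and horizontal distance between stake_40 and stake_50 below 0.11 m and horizontal distance between stake_20 and block below 0.13 m); the robot touches nothing.
It fails at once if the doming block is shifted by more than 15 mm (distance of block from where it was at the start of the episode above 0.015 m).
It fails at once if the red dish is shifted by more than 15 mm (distance of dish from where it was at the start of the episode above 0.015 m).
It also fails if it takes over 93 s, if anything falls off the work surface, if the arm or the gripper's body presses on something with over 40 N, if the wrist force passes 120 N, or if a joint passes its speed limit or range.

ROBOT

A 6-joint arm with a two-finger parallel gripper is mounted at the origin on the work surface. World frame = base frame: x ahead of the robot, y to its left, z up, the work surface at z = 0. Lengths are in m, angles in rad, forces in N, time in s.
With the tool pointing down it reaches from about 0.225 to 0.875 m from the base axis. Payload 3.4 kg.
Tool frame: the origin (TCP) lies at the very end of the fingers, on their centre line; the grasp point (between the pads) lies 19 mm behind it; z points along the fingers, y is the line along which they close (so a half turn about z gives the same grasp; the last joint's range is limited). The gripper opens to 85 mm and grips with 20 to 120 N. Pads are 22 mm wide; open, the fingers measure 114 mm over their backs; the gripper's body (76 mm by 85 mm) begins 54 mm behind the grasp point. The pads swing forward as they close: fully open they stand 13 mm farther back than shut.
Start: joints at [1.195, 0.276, 1.505, -0, 1.361, -0.121], TCP at [0.145, 0.556, 0.231] pointing down, gripper open.
Joint ranges: [-2.89, 2.89], [-0.75, 2.08], [0.22, 2.7], [-1.18, 4.32], [0.11, 2.71], [-2.7, 2.7]. Speed limits (rad/s): [2.57, 2.57, 3.14, 3.14, 3.14, 3.14].

INTERFACE

Orientations are given as a 3x3 rotation matrix whose columns are the frame's x, y, z axes.
In Python, from cell import env gives the robot as it stands.
- The arm moves only by the tool jog_arm, never from a script. Its argument "commands" is a list of rows, each an object with "rotation": the turn, a rotation vector about the tool's x, y, z scaled (see below), a list of three; "linear": the shift along the tool's x, y, z scaled (see below), a list of three; "jaw": the closure, from 0 (fully open) to 1 (shut). In form: [{"rotation": [wx, wy, wz], "linear": [x, y, z], "jaw": jaw}, ...]. A call has 1 to 10 rows; each row is the pose to reach, as a shift and turn from the pose commanded when the call began, along the tool's axes at that moment; what a row does not reach only later rows make up. The controller multiplies each number of a shift by 0.1 m and each number of a turn by 2 rad. A row lasts 1/8 s, in which the tool goes at most 62.5 mm and 10.7 degrees, less where a joint would pass 70% of its speed; a pose out of reach is approached as far as the arm can. A call with a number of a shift or a turn outside -1 to 1 is refused whole. A call with a gripper value outside its range is refused whole. The fingers move at their own pace and stop on an object; "grip_force" is the grip in N (left out, the last holds). Time passes only in rows, so rows that repeat a pose let the fingers close. It gives the time, the measured TCP pose, the force, the opening and the grip force at its end, in the units of the state.
- env.get_obs(): the state, without advancing time (a new reading comes with each control period).
- env.get_image(name): name is "side" or "top" or "wrist"; returns a dict with "image" (420x560x3 uint8, red, green, blue), "camera_matrix" (3x3 intrinsics, pixels), "origin" and "rotation" of the camera in the world. Camera axes: x right, y down, z forward; pixel columns grow to the right and rows downward; lengths in m; the calibration is good to about 2 mm. A picture is of the moment at which its call begins. There is no depth.
- env.job_done(): hands the job in; it is judged then, once.
The state is a dict: "t": time; "qpos": joint angles; "dq": joint speeds; "effort": joint torques, N m; "eef_pos": TCP position; "orientation": TCP orientation; "force": force on the tool from outside, world axes, zero at the start; "ft_torque": the same for the moment, N m; "opening": opening from 0.0 (shut) to 1.0 (fully open); "grasp_force": force on a finger pad.
Only numpy, scipy, OpenCV 4.12 (cv2) and the standard library are available. Lean on these libraries where they do the work, as an engineer would, in place of code of your own. Each camera call takes 0.05 s, during which the arm holds its last target. There are 200 camera calls.

## Working session

There is one attempt and no reset: what is moved stays moved. The work goes in short steps, Python scripts to look and compute and a tool call to move; the robot and the scene stay as the last step left them, time stands still between calls to the robot, and variables do not carry over. Pictures are saved under pics/ and viewed, at most 17 in all, crops included, and the job is handed in when it is done.

Besides the shell and the picture viewer there is one more tool, called after "Emit:" as name([rows], argument=value, ...), one row to a line, values as JSON. jog_arm: Moves the arm, as the interface text tells. Shifts and turns lie within -1 to 1; 1 stands for 0.1 m of shift or 2 rad of turn. Its arguments: {"type":"object","properties":{"commands":{"type":"array","items":{"type":"object","properties":{"rotation":{"type":"array","items":{"type":"number","minimum":-1,"maximum":1}},"linear":{"type":"array","items":{"type":"number","minimum":-1,"maximum":1}},"jaw":{"type":"number"}}}},"grip_force":{"type":"number"}},"required":["commands"]}

```bash
mkdir -p pics; cat > h.py <<'E'
import cv2,numpy as np
from cell import env
def snap(n,f):
    d=env.get_image(n); cv2.imwrite(f'pics/{f}.png',d['image'][:,:,::-1]); np.savez(f'pics/{f}.npz',**d); return d
def ray(d,u,v,z):
    K=np.array(d['camera_matrix']);R=np.array(d['rotation']);o=np.array(d['origin'])
    r=R@np.linalg.solve(K,[u,v,1.]); return o+r*(z-o[2])/r[2]
E
python3 - <<'E'
from h import *
for n in('top','side'):
    d=snap(n,n+'0'); print(n,d['camera_matrix'],d['origin'],d['rotation'])
o=env.get_obs();print(o['t'],o['eef_pos'],o['orientation'],o['opening'])
E
```

```text
top [[414.23524678   0.         281.27860409]
 [  0.         414.23524678 207.22290435]
 [  0.           0.           1.        ]] [ 0.45497998 -0.01668703  1.00959474] [[ 0.01444175 -0.99634059  0.08424287]
 [-0.99957172 -0.01653036 -0.02414803]
 [ 0.02545223 -0.08385805 -0.9961526 ]]
side [[403.4604432    0.         274.69683194]
 [  0.         403.4604432  206.21708568]
 [  0.           0.           1.        ]] [ 0.47483725 -0.65467522  0.63031116] [[ 0.99110452 -0.07668523  0.10877138]
 [-0.13228294 -0.65727823  0.74194781]
 [ 0.01459662 -0.74973642 -0.66157557]]
0.1 [0.14476879 0.55599103 0.23051096] [[-9.67717473e-01  2.52036749e-01 -6.07465250e-04]
 [ 2.52037410e-01  9.67716192e-01 -1.58609954e-03]
 [ 1.88098587e-04 -1.68800021e-03 -9.99998558e-01]] 0.9987238061759742
```

View pics/top0.png

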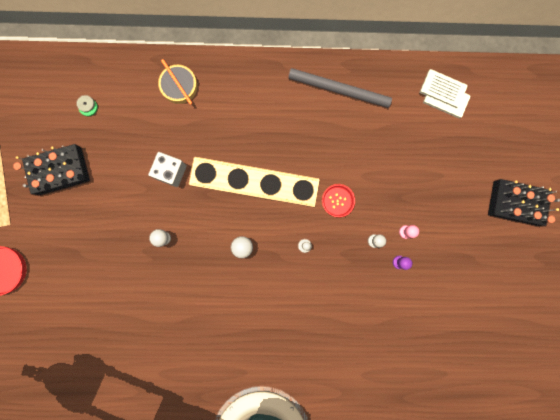

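View pics/side0.png

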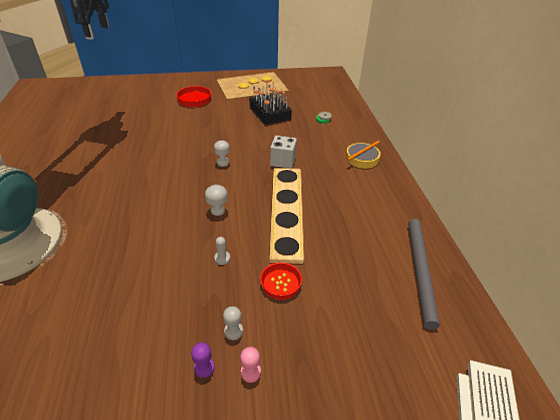

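Top view: block at (168,169), pads at (205,173), (238,179), (270,184) and (303,190), dish at (338,200). The stake heads are at (159,238), (241,247), (305,246) and (378,241). The pink and purple look-alikes are at (410,232) and (403,263). The side view shows the same order. Next I measure positions.

```bash
python3 - <<'E'
from h import *
for n,za in(('top',.05),('side',.05)):
    d=np.load(f'pics/{n}0.npz');im=d['image'];hsv=cv2.cvtColor(im,cv2.COLOR_RGB2HSV)
    g=((hsv[...,1]<60)&(hsv[...,2]>75)).astype(np.uint8)
    k=((hsv[...,2]<45)).astype(np.uint8)
    for nm,m,z in(('grey',g,za),('dark',k,.016)):
        N,L,S,C=cv2.connectedComponentsWithStats(m)
        for i in range(1,N):
            if 80<S[i,4]<1500:
                p=ray(d,*C[i],z)
                if .3<p[0]<.75 and abs(p[1])<.45: print(n,nm,S[i],C[i].round(1),p[:2].round(4))
E
```

```text
top grey [149 152  37  34 816] [167.1 168.9] [0.6213 0.2271]
top grey [190 158  13  26 104] [194.2 171.6] [0.6161 0.1641]
top grey [205 163  31  27 355] [221.2 176.2] [0.6063 0.1011]
top grey [237 168  31  27 349] [253.7 181.4] [0.5955 0.0254]
top grey [274 174  27  27 339] [286.5 186.9] [ 0.5839 -0.0515]
top grey [306 180  12  24  90] [313.2 191.1] [ 0.5753 -0.114 ]
top grey [150 230  21  17 272] [159.5 237.7] [0.4614 0.2386]
top grey [368 235  18  13 189] [376.5 240.6] [ 0.4619 -0.2624]
top grey [231 237  22  21 358] [241.4 247. ] [0.4427 0.0505]
top grey [299 240  12  12 125] [304.4 245.4] [ 0.4485 -0.0946]
side grey [270 135  27  33 708] [282.9 151.9] [0.6192 0.2027]
side grey [214 140  15  27 288] [221.6 152.1] [0.4631 0.219 ]
side grey [205 185  22  31 496] [216.  198.5] [0.4445 0.037 ]
side grey [214 237  16  28 297] [221.2 251.8] [ 0.4506 -0.1233]
side grey [223 307  20  33 518] [232.5 323. ] [ 0.4635 -0.2818]
```

```bash
python3 - <<'E'
from h import *
P=[]
for n,roi in(('top',(150,205,190,325)),('side',(165,262,265,305))):
    d=np.load(f'pics/{n}0.npz');im=d['image'];a,b,c,e=roi
    m=np.zeros(im.shape[:2],np.uint8); m[a:b,c:e]=(im[a:b,c:e].max(2)<60)
    N,L,S,C=cv2.connectedComponentsWithStats(m)
    for i in range(1,N):
        if S[i,4]>100: print(n,S[i],ray(d,*C[i],.016)[:2].round(4))
    r=((im[...,0]>130)&(im[...,1]<60)).astype(np.uint8);N,L,S,C=cv2.connectedComponentsWithStats(r)
    for i in range(1,N):
        if S[i,4]>200: print(n,'red',S[i],ray(d,*C[i],.01)[:2].round(4))
E
```

```text
side [278 170  19  12 160] [0.6221 0.1454]
side [277 190  21  13 188] [0.6089 0.0664]
side [276 212  22  16 230] [ 0.5968 -0.0128]
side [275 237  24  18 288] [ 0.5838 -0.092 ]
side red [176  86  35  22 563] [0.3805 0.6251]
side red [ 260  263   42   37 1037] [ 0.5598 -0.1731]
```

Emit:
jog_arm([
  {"rotation":[0,0,0.1],"linear":[-1,-1,0],"jaw":0},
  {"rotation":[0,0,0.2],"linear":[-1,-1,0],"jaw":0},
  {"rotation":[0,0,0.3],"linear":[-1,-1,0],"jaw":0},
  {"rotation":[0,0,0.4],"linear":[-1,-1,0],"jaw":0},
  {"rotation":[0,0,0.5],"linear":[-1,-1,0],"jaw":0},
  {"rotation":[0,0,0.6],"linear":[-1,-1,0],"jaw":0},
  {"rotation":[0,0,0.7],"linear":[-1,-1,0],"jaw":0},
  {"rotation":[0,0,0.74],"linear":[-1,-1,0],"jaw":0},
  {"rotation":[0,0,0.74],"linear":[-1,-1,0],"jaw":0},
  {"rotation":[0,0,0.74],"linear":[-1,-1,0],"jaw":0},
])

```text
t: 1.35
eef_pos: [0.2164, 0.4344, 0.2311]
orientation: [[0.161, 0.987, -0.0], [0.987, -0.161, -0.0], [-0.0, -0.0, -1.0]]
force: [-0.3, 0.3, 0.2]
opening: 0.999
grasp_force: 0.0
```

Emit:
jog_arm([
  {"rotation":[0,0,0],"linear":[-0.85,0.72,0],"jaw":0},
  {"rotation":[0,0,0],"linear":[-0.85,0.72,0],"jaw":0},
])

```text
t: 1.6
eef_pos: [0.274, 0.3377, 0.2312]
orientation: [[0.16, 0.987, 0.0], [0.987, -0.16, -0.001], [-0.001, 0.0, -1.0]]
force: [0.7, 0.6, -0.9]
opening: 1.0
grasp_force: 0.0
```

Emit:
jog_arm([
  {"rotation":[0,0,0],"linear":[-0.85,0.72,0],"jaw":0},
  {"rotation":[0,0,0],"linear":[-0.85,0.72,0],"jaw":0},
])

```text
t: 1.85
eef_pos: [0.3316, 0.2415, 0.2314]
orientation: [[0.162, 0.987, 0.001], [0.987, -0.162, 0.0], [0.0, 0.001, -1.0]]
force: [0.3, 0.1, 0.2]
opening: 1.003
grasp_force: 0.0
```

Emit:
jog_arm([
  {"rotation":[0,0,0],"linear":[-0.85,0.72,0],"jaw":0},
  {"rotation":[0,0,0],"linear":[-0.85,0.72,0],"jaw":0},
])

```text
t: 2.1
eef_pos: [0.3889, 0.1457, 0.2315]
orientation: [[0.162, 0.987, 0.001], [0.987, -0.162, 0.0], [0.0, 0.001, -1.0]]
force: [0.1, 0.5, -0.1]
opening: 0.998
grasp_force: 0.0
```

Emit:
jog_arm([
  {"rotation":[0,0,0],"linear":[-0.85,0.72,0],"jaw":0},
  {"rotation":[0,0,0],"linear":[-0.85,0.72,0],"jaw":0},
  {"rotation":[0,0,0],"linear":[-0.85,0.72,0],"jaw":0},
  {"rotation":[0,0,0],"linear":[-0.85,0.72,0],"jaw":0},
])

```text
t: 2.6
eef_pos: [0.4445, 0.0524, 0.231]
orientation: [[0.163, 0.987, -0.001], [0.987, -0.163, 0.001], [0.001, -0.001, -1.0]]
force: [-0.2, 0.1, -0.5]
opening: 1.0
grasp_force: 0.0
```

```bash
python3 - <<'E'
from h import *
o=env.get_obs();print(o['t'],o['eef_pos'],o['opening'])
d=snap('wrist','w1');print(d['origin'],d['rotation'])
t=np.load('pics/top0.npz')
for u,v in((205,173),(238,179),(270.3,184.3),(303,190)):print(ray(t,u,v,.016)[:2])
print(t['image'][190,303])
E
```

```text
2.6 [0.44454612 0.05236899 0.23103732] 0.9999209261245677
[0.45691738 0.13152534 0.37388113] [[ 9.86866116e-01 -1.53028294e-01 -5.17456373e-02]
 [-1.61538807e-01 -9.36235715e-01 -3.12038298e-01]
 [-6.95425293e-04  3.16298951e-01 -9.48659312e-01]]
[0.61882604 0.14454359]
[0.60567252 0.06476546]
[ 0.59417275 -0.01342372]
[ 0.58169424 -0.09273589]
[68 62 58]
```

View pics/w1.png

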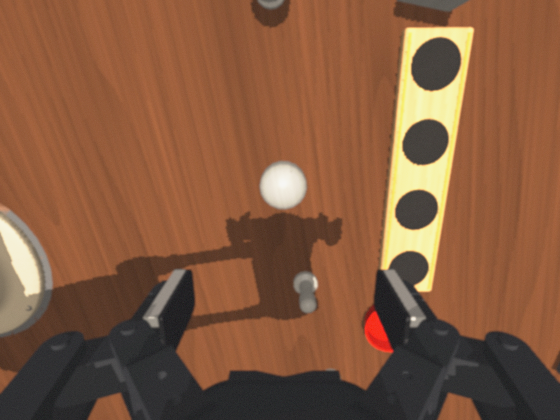

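The wrist view shows stake_50's head at (283,185), stake_20 at (306,285) and the four pads at (436,63), (425,141), (416,209) and (410,267).

```bash
python3 - <<'E'
from h import *
d=np.load('pics/w1.npz');im=d['image']
hsv=cv2.cvtColor(im,cv2.COLOR_RGB2HSV)
m=((hsv[...,1]<70)&(hsv[...,2]>70)).astype(np.uint8)
N,L,S,C=cv2.connectedComponentsWithStats(m)
for i in range(1,N):
    if S[i,4]>200 and 200<C[i][0]<350: print(S[i],C[i],ray(d,*C[i],.05)[:2],ray(d,*C[i],.045)[:2])
m=np.zeros(im.shape[:2],np.uint8);m[25:290,385:475]=im[25:290,385:475].max(2)<60
N,L,S,C=cv2.connectedComponentsWithStats(m)
for i in range(1,N):
    if S[i,4]>300:print('pad',S[i],ray(d,*C[i],.016)[:2])
E
```

```text
[ 260  161   47   48 1756] [282.73974943 184.84339408] [0.44230963 0.05156001] [0.44208412 0.05032553]
[293 271  25  42 734] [305.76839237 290.4373297 ] [ 0.44832959 -0.08024447] [ 0.44819701 -0.08351372]
```

Emit:
jog_arm([
  {"rotation":[0,0,0],"linear":[-0.02,-0.02,0.5],"jaw":0},
  {"rotation":[0,0,0],"linear":[-0.02,-0.02,1],"jaw":0},
])

```text
t: 2.9
eef_pos: [0.4425, 0.0518, 0.131]
orientation: [[0.16, 0.987, 0.003], [0.987, -0.16, 0.0], [0.001, 0.003, -1.0]]
force: [1.1, -0.3, -0.9]
opening: 1.001
grasp_force: 0.0
```

Emit:
jog_arm([
  {"rotation":[0,0,0],"linear":[0,0,0.4],"jaw":0},
  {"rotation":[0,0,0],"linear":[0,0,0.8],"jaw":0},
  {"rotation":[0,0,0],"linear":[0,0,0.8],"jaw":0},
])

```text
t: 3.28
eef_pos: [0.4396, 0.0518, 0.0494]
orientation: [[0.161, 0.987, -0.007], [0.987, -0.161, 0.001], [-0.001, -0.007, -1.0]]
force: [0.1, -0.1, 0.3]
opening: 0.996
grasp_force: 0.0
```

Emit:
jog_arm([
  {"rotation":[0,0,0],"linear":[0,0,0.15],"jaw":0},
  {"rotation":[0,0,0],"linear":[0,0,0.29],"jaw":0},
  {"rotation":[0,0,0],"linear":[0,0,0.29],"jaw":0},
])

```text
t: 3.65
eef_pos: [0.4431, 0.0511, 0.0233]
orientation: [[0.162, 0.987, 0.001], [0.987, -0.162, 0.0], [0.0, 0.001, -1.0]]
force: [-0.1, 0.0, -0.2]
opening: 0.999
grasp_force: 0.0
```

Emit:
jog_arm([
  {"rotation":[0,0,0],"linear":[0,0,0],"jaw":0.2},
  {"rotation":[0,0,0],"linear":[0,0,0],"jaw":0.4},
  {"rotation":[0,0,0],"linear":[0,0,0],"jaw":0.6},
  {"rotation":[0,0,0],"linear":[0,0,0],"jaw":0.8},
  {"rotation":[0,0,0],"linear":[0,0,0],"jaw":1},
  {"rotation":[0,0,0],"linear":[0,0,0],"jaw":1},
  {"rotation":[0,0,0],"linear":[0,0,0],"jaw":1},
  {"rotation":[0,0,0],"linear":[0,0,0],"jaw":1},
], grip_force=60)

```text
t: 4.65
eef_pos: [0.4433, 0.0505, 0.0237]
orientation: [[0.163, 0.987, 0.002], [0.987, -0.163, 0.0], [0.001, 0.001, -1.0]]
force: [-2.5, 1.7, 10.0]
opening: 0.563
grasp_force: 60.3
```

```bash
python3 - <<'E'
from h import *
snap('wrist','w2')
E
```

```text
(no output)
```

View pics/w2.png

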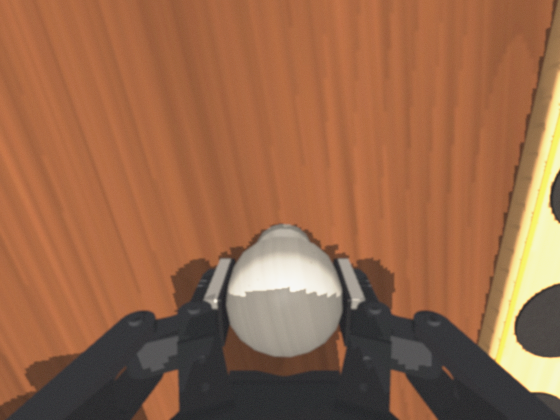

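The fingers hold stake_50's head centrally, head at (285,295) between the pads. I lift and carry it to the dish-side pad.

Emit:
jog_arm([
  {"rotation":[0,0,0],"linear":[0,0,-0.15],"jaw":1},
  {"rotation":[0,0,0],"linear":[0,0,-0.4],"jaw":1},
  {"rotation":[0,0,0],"linear":[0,0,-0.7],"jaw":1},
  {"rotation":[0,0,0],"linear":[0,0,-0.8],"jaw":1},
])

```text
t: 5.2
eef_pos: [0.4435, 0.0504, 0.1036]
orientation: [[0.163, 0.987, 0.003], [0.987, -0.163, 0.0], [0.0, 0.003, -1.0]]
force: [0.4, 0.9, -5.0]
opening: 0.563
grasp_force: 63.1
```

Emit:
jog_arm([
  {"rotation":[0,0,0],"linear":[-0.1,0.15,0],"jaw":1},
  {"rotation":[0,0,0],"linear":[-0.3,0.4,0],"jaw":1},
  {"rotation":[0,0,0],"linear":[-0.59,0.81,0],"jaw":1},
])

```text
t: 5.58
eef_pos: [0.5125, -0.0217, 0.1006]
orientation: [[0.162, 0.987, -0.003], [0.987, -0.162, 0.001], [0.0, -0.004, -1.0]]
force: [1.6, 0.2, -4.3]
opening: 0.562
grasp_force: 63.0
```

Emit:
jog_arm([
  {"rotation":[0,0,0],"linear":[-0.29,0.4,0],"jaw":1},
  {"rotation":[0,0,0],"linear":[-0.5,0.7,0],"jaw":1},
  {"rotation":[0,0,0],"linear":[-0.59,0.81,0],"jaw":1},
  {"rotation":[0,0,0],"linear":[-0.59,0.81,0],"jaw":1},
  {"rotation":[0,0,0],"linear":[-0.59,0.81,0],"jaw":1},
])

```text
t: 6.2
eef_pos: [0.5817, -0.0914, 0.1014]
orientation: [[0.163, 0.987, -0.003], [0.987, -0.163, 0.001], [0.001, -0.003, -1.0]]
force: [-0.5, -0.1, -4.3]
opening: 0.561
grasp_force: 63.1
```

```bash
python3 - <<'E'
from h import *
o=env.get_obs();print(o['t'],o['eef_pos'],o['opening'],o['force'])
snap('wrist','w3');snap('side','s3')
a=cv2.imread('pics/w3.png');b=cv2.imread('pics/s3.png')[110:330,150:390]
b=cv2.resize(b,None,fx=420/220,fy=420/220)
c=np.hstack([a,b]);cv2.imwrite('pics/c3.png',cv2.resize(c,None,fx=.78,fy=.78))
E
```

```text
6.2 [ 0.58165196 -0.09142512  0.10139826] 0.560977261646552 [-0.47551503 -0.10596614 -4.31261773]
```

View pics/c3.png

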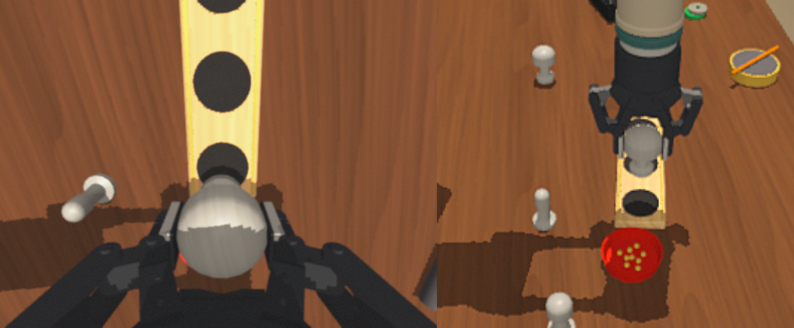

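stake_50 hangs upright over the last pad, with the next pad at about (284,104) in wrist pixels. I check the pad positions against the wrist calibration.

```bash
python3 - <<'E'
from h import *
d=np.load('pics/w3.npz')
def pads(d,roi,thr=75):
    im=d['image'];a,b,c,e=roi
    m=np.zeros(im.shape[:2],np.uint8);m[a:b,c:e]=im[a:b,c:e].max(2)<thr
    N,L,S,C=cv2.connectedComponentsWithStats(m)
    for i in range(1,N):
        if S[i,4]>300:print(S[i],ray(d,*C[i],.016)[:2])
pads(d,(20,170,245,325))
d=np.load('pics/w1.npz');pads(d,(33,260,398,465))
print(d['image'][209,416])
E
```

```text
[ 249   67   71   76 4219] [ 0.59391702 -0.01253421]
[ 413   39   47   51 1800] [0.61879961 0.14533128]
[ 404  121   43   43 1409] [0.6062921  0.06642581]
[ 398  191   38   37 1101] [ 0.59399525 -0.01252455]
[68 63 59]
```

Emit:
jog_arm([
  {"rotation":[0,0,0],"linear":[0,0,0.25],"jaw":1},
  {"rotation":[0,0,0],"linear":[0,0,0.45],"jaw":1},
  {"rotation":[0,0,0],"linear":[0,0,0.55],"jaw":1},
  {"rotation":[0,0,0],"linear":[0,0,0.58],"jaw":1},
  {"rotation":[0,0,0],"linear":[0,0,0.58],"jaw":1},
  {"rotation":[0,0,0],"linear":[0,0,0.6],"jaw":1},
  {"rotation":[0,0,0],"linear":[0,0,0.6],"jaw":1},
])

```text
t: 7.18
eef_pos: [0.5836, -0.0925, 0.0426]
orientation: [[0.163, 0.987, 0.001], [0.987, -0.163, -0.0], [0.0, 0.001, -1.0]]
force: [0.3, 0.1, -4.7]
opening: 0.567
grasp_force: 63.1
```

Emit:
jog_arm([
  {"rotation":[0,0,0],"linear":[0,-0.01,0.01],"jaw":1},
  {"rotation":[0,0,0],"linear":[0,-0.01,0.02],"jaw":1},
  {"rotation":[0,0,0],"linear":[0,-0.01,0.025],"jaw":1},
  {"rotation":[0,0,0],"linear":[0,-0.01,0.025],"jaw":1},
])

```text
t: 7.68
eef_pos: [0.5824, -0.0923, 0.0399]
orientation: [[0.163, 0.987, -0.0], [0.987, -0.163, 0.0], [0.0, -0.0, -1.0]]
force: [-1.2, 0.3, -2.7]
opening: 0.56
grasp_force: 63.2
```

Emit:
jog_arm([
  {"rotation":[0,0,0],"linear":[0,0,0.005],"jaw":0.38},
  {"rotation":[0,0,0],"linear":[0,0,0.005],"jaw":0.3},
  {"rotation":[0,0,0],"linear":[0,0,0.005],"jaw":0.2},
  {"rotation":[0,0,0],"linear":[0,0,0.005],"jaw":0.1},
  {"rotation":[0,0,0],"linear":[0,0,0.005],"jaw":0},
  {"rotation":[0,0,0],"linear":[0,0,0.005],"jaw":0},
])

```text
t: 8.43
eef_pos: [0.5824, -0.0923, 0.0393]
orientation: [[0.163, 0.987, 0.0], [0.987, -0.163, 0.0], [0.0, -0.0, -1.0]]
force: [-0.1, -0.1, 0.1]
opening: 1.003
grasp_force: 0.0
```

Emit:
jog_arm([
  {"rotation":[0,0,0],"linear":[0,0,-0.2],"jaw":0},
  {"rotation":[0,0,0],"linear":[0,0,-0.6],"jaw":0},
  {"rotation":[0,0,0],"linear":[0,0,-1],"jaw":0},
  {"rotation":[0,0,0],"linear":[0,0,-1],"jaw":0},
])

```text
t: 8.93
eef_pos: [0.5849, -0.093, 0.1429]
orientation: [[0.163, 0.987, 0.008], [0.987, -0.163, -0.002], [-0.001, 0.008, -1.0]]
force: [1.0, 0.0, -1.2]
opening: 0.999
grasp_force: 0.0
```

```bash
python3 - <<'E'
from h import *
o=env.get_obs();print(o['t'],o['eef_pos'],o['opening'],o['force'])
snap('wrist','w4');snap('side','s4')
a=cv2.imread('pics/w4.png');b=cv2.imread('pics/s4.png')[110:330,150:390]
b=cv2.resize(b,None,fx=420/220,fy=420/220)
c=np.hstack([a,b]);cv2.imwrite('pics/c4.png',cv2.resize(c,None,fx=.78,fy=.78))
E
```

```text
8.925 [ 0.58486348 -0.09297026  0.14289821] 0.9989060050914196 [ 0.97657685  0.02110338 -1.20696938]
```

View pics/c4.png

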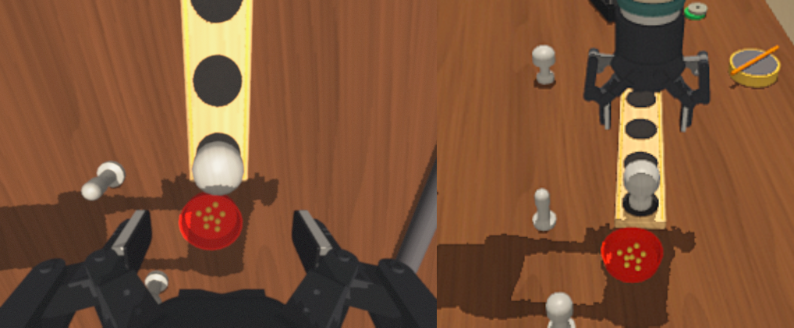

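stake_50 stands on the last pad. stake_20 has its foot at about (141,226) and head at about (118,242) in full wrist pixels.

```bash
python3 - <<'E'
from h import *
w=np.load('pics/w4.npz');t=np.load('pics/top0.npz');w1=np.load('pics/w1.npz')
print(ray(w,141,225,.006)[:2],ray(w,118,242,.056)[:2],ray(w1,306,283,.006)[:2],ray(w1,307.5,303,.056)[:2],ray(t,304.4,245.4,.05)[:2])
print('40',ray(t,157.5,237.7,.05)[:2]);print('30',ray(t,379,241,.05)[:2])
E
```

```text
[ 0.446479   -0.09992955] [ 0.4508497  -0.09541907] [ 0.44907691 -0.09767794] [ 0.44811091 -0.09366189] [ 0.44849315 -0.09466823]
40 [0.46127231 0.24301128]
30 [ 0.46114701 -0.26818989]
```

Emit:
jog_arm([
  {"rotation":[0,0,0],"linear":[-0.12,-0.4,0],"jaw":0},
  {"rotation":[0,0,0],"linear":[-0.12,-0.66,0],"jaw":0},
])

```text
t: 9.28
eef_pos: [0.5124, -0.0931, 0.1372]
orientation: [[0.164, 0.986, -0.005], [0.986, -0.164, 0.001], [0.0, -0.005, -1.0]]
force: [-0.3, -0.4, 0.2]
opening: 1.004
grasp_force: 0.0
```

Emit:
jog_arm([
  {"rotation":[0,0,0],"linear":[-0.12,-0.4,0],"jaw":0},
  {"rotation":[0,0,0],"linear":[-0.12,-0.66,0],"jaw":0},
  {"rotation":[0,0,0],"linear":[-0.12,-0.66,0],"jaw":0},
  {"rotation":[0,0,0],"linear":[-0.12,-0.66,0],"jaw":0},
  {"rotation":[0,0,0],"linear":[-0.12,-0.66,0],"jaw":0},
])

```text
t: 9.9
eef_pos: [0.4495, -0.0947, 0.139]
orientation: [[0.163, 0.987, 0.0], [0.987, -0.163, 0.0], [0.0, 0.0, -1.0]]
force: [0.6, 1.0, 0.2]
opening: 0.999
grasp_force: 0.0
```

```bash
python3 - <<'E'
from h import *
o=env.get_obs();print(o['t'],o['eef_pos'],o['opening'],o['force'])
d=snap('wrist','w5')
E
```

```text
9.9 [ 0.44949431 -0.09470208  0.13904389] 0.9992091071042862 [0.55715627 0.98207699 0.18431043]
```

View pics/w5.png

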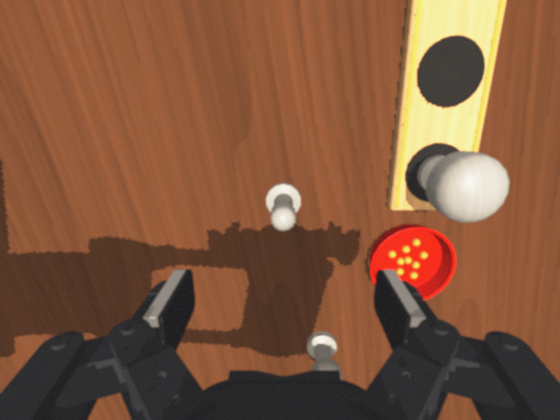

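stake_20 is centred between the jaws, foot at (283,199) and head at (283,218). stake_30's foot is at (322,344).

```bash
python3 - <<'E'
from h import *
w=np.load('pics/w5.npz')
print(ray(w,283,199,.006)[:2],ray(w,283,218,.056)[:2],ray(w,322,344,.006)[:2])
E
```

```text
[ 0.44770743 -0.09694201] [ 0.44776513 -0.09712788] [ 0.46273467 -0.26512812]
```

Emit:
jog_arm([
  {"rotation":[0,0,0],"linear":[-0.01,0,0.4],"jaw":0},
  {"rotation":[0,0,0],"linear":[-0.01,0,0.8],"jaw":0},
  {"rotation":[0,0,0],"linear":[-0.01,0,0.8],"jaw":0},
])

```text
t: 10.32
eef_pos: [0.4462, -0.0946, 0.057]
orientation: [[0.163, 0.987, -0.006], [0.987, -0.163, 0.003], [0.001, -0.007, -1.0]]
force: [-0.0, 0.1, 0.3]
opening: 1.004
grasp_force: 0.0
```

Emit:
jog_arm([
  {"rotation":[0,0,0],"linear":[0,0,0.2],"jaw":0},
  {"rotation":[0,0,0],"linear":[0,0,0.33],"jaw":0},
  {"rotation":[0,0,0],"linear":[0,0,0.33],"jaw":0.1},
  {"rotation":[0,0,0],"linear":[0,0,0.33],"jaw":0.25},
  {"rotation":[0,0,0],"linear":[0,0,0.33],"jaw":0.4},
  {"rotation":[0,0,0],"linear":[0,0,0.33],"jaw":0.5},
  {"rotation":[0,0,0],"linear":[0,0,0.33],"jaw":0.6},
  {"rotation":[0,0,0],"linear":[0,0,0.33],"jaw":0.65},
  {"rotation":[0,0,0],"linear":[0,0,0.33],"jaw":0.7},
])

```text
t: 11.45
eef_pos: [0.4481, -0.0954, 0.0263]
orientation: [[0.163, 0.987, 0.0], [0.987, -0.163, 0.0], [0.0, 0.0, -1.0]]
force: [-0.3, 0.4, 0.8]
opening: 0.297
grasp_force: 0.0
```

Emit:
jog_arm([
  {"rotation":[0,0,0],"linear":[0,0,0],"jaw":0.75},
  {"rotation":[0,0,0],"linear":[0,0,0],"jaw":0.8},
  {"rotation":[0,0,0],"linear":[0,0,0],"jaw":1},
  {"rotation":[0,0,0],"linear":[0,0,0],"jaw":1},
  {"rotation":[0,0,0],"linear":[0,0,0],"jaw":1},
], grip_force=50)

```text
t: 12.08
eef_pos: [0.4483, -0.0955, 0.0264]
orientation: [[0.163, 0.987, 0.0], [0.987, -0.163, -0.0], [0.0, 0.0, -1.0]]
force: [-0.7, 0.4, 1.8]
opening: 0.212
grasp_force: 48.8
```

Emit:
jog_arm([
  {"rotation":[0,0,0],"linear":[0,0,-0.2],"jaw":1},
  {"rotation":[0,0,0],"linear":[0,0,-0.6],"jaw":1},
  {"rotation":[0,0,0],"linear":[0,0,-1],"jaw":1},
])

```text
t: 12.45
eef_pos: [0.4471, -0.0951, 0.1266]
orientation: [[0.163, 0.987, -0.002], [0.987, -0.163, 0.001], [0.001, -0.002, -1.0]]
force: [0.3, -0.8, -1.4]
opening: 0.209
grasp_force: 49.2
```

Emit:
jog_arm([
  {"rotation":[0,0,0],"linear":[0.2,0.1,0],"jaw":1},
  {"rotation":[0,0,0],"linear":[0.5,0.25,0],"jaw":1},
  {"rotation":[0,0,0],"linear":[0.89,0.43,0],"jaw":1},
])

```text
t: 12.82
eef_pos: [0.5047, -0.0143, 0.1259]
orientation: [[0.165, 0.986, -0.001], [0.986, -0.165, -0.0], [-0.0, -0.001, -1.0]]
force: [0.9, -0.2, -1.9]
opening: 0.205
grasp_force: 49.2
```

Emit:
jog_arm([
  {"rotation":[0,0,0],"linear":[0.45,0.22,0],"jaw":1},
  {"rotation":[0,0,0],"linear":[0.89,0.43,0],"jaw":1},
])

```text
t: 13.08
eef_pos: [0.5621, 0.0673, 0.1256]
orientation: [[0.163, 0.987, -0.001], [0.987, -0.163, -0.0], [-0.0, -0.001, -1.0]]
force: [0.4, -0.2, -0.5]
opening: 0.211
grasp_force: 49.2
```

Emit:
jog_arm([
  {"rotation":[0,0,0],"linear":[0.4,0.2,0],"jaw":1},
  {"rotation":[0,0,0],"linear":[0.7,0.33,0],"jaw":1},
  {"rotation":[0,0,0],"linear":[0.89,0.43,0],"jaw":1},
  {"rotation":[0,0,0],"linear":[0.89,0.43,0],"jaw":1},
  {"rotation":[0,0,0],"linear":[0.89,0.43,0],"jaw":1},
  {"rotation":[0,0,0],"linear":[0.89,0.43,0],"jaw":1},
])

```text
t: 13.82
eef_pos: [0.6181, 0.146, 0.1261]
orientation: [[0.164, 0.986, -0.001], [0.986, -0.164, -0.0], [-0.001, -0.001, -1.0]]
force: [-0.0, 0.1, -2.0]
opening: 0.209
grasp_force: 49.2
```

```bash
python3 - <<'E'
from h import *
o=env.get_obs();print(o['t'],o['eef_pos'],o['opening'],o['force'])
snap('wrist','w6');snap('side','s6')
a=cv2.imread('pics/w6.png');b=cv2.imread('pics/s6.png')[110:330,150:390]
b=cv2.resize(b,None,fx=420/220,fy=420/220)
c=np.hstack([a,b]);cv2.imwrite('pics/c6.png',cv2.resize(c,None,fx=.78,fy=.78))
E
```

```text
13.825 [0.61814835 0.14596706 0.12612089] 0.20938482129186856 [-0.0224086   0.14893265 -1.96459475]
```

View pics/c6.png

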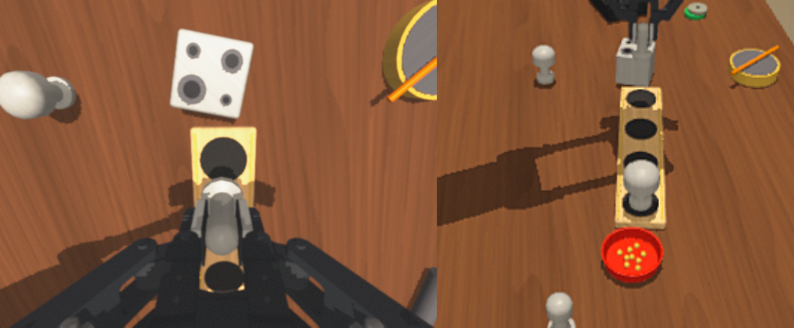

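stake_20 is held over the pad next to the block (block top at about (212,73) in the scaled view). I lower it now.

Emit:
jog_arm([
  {"rotation":[0,0,0],"linear":[0,0,0.3],"jaw":1},
  {"rotation":[0,0,0],"linear":[0,0,0.6],"jaw":1},
  {"rotation":[0,0,0],"linear":[0,0,0.75],"jaw":1},
  {"rotation":[0,0,0],"linear":[0,0,0.8],"jaw":1},
  {"rotation":[0,0,0],"linear":[0,0,0.82],"jaw":1},
  {"rotation":[0,0,0],"linear":[0,0,0.83],"jaw":1},
  {"rotation":[0,0,0],"linear":[0,0,0.84],"jaw":1},
  {"rotation":[0,0,0],"linear":[0,0,0.84],"jaw":1},
])

```text
t: 14.92
eef_pos: [0.6192, 0.147, 0.0427]
orientation: [[0.163, 0.987, 0.001], [0.987, -0.163, 0.0], [0.0, 0.001, -1.0]]
force: [0.2, -0.2, -1.8]
opening: 0.211
grasp_force: 49.2
```

Emit:
jog_arm([
  {"rotation":[0,0,0],"linear":[0,0,0.01],"jaw":1},
  {"rotation":[0,0,0],"linear":[0,0,0.012],"jaw":1},
  {"rotation":[0,0,0],"linear":[0,0,0.012],"jaw":0.75},
  {"rotation":[0,0,0],"linear":[0,0,0.012],"jaw":0.65},
  {"rotation":[0,0,0],"linear":[0,0,0.012],"jaw":0.5},
  {"rotation":[0,0,0],"linear":[0,0,0.012],"jaw":0.3},
  {"rotation":[0,0,0],"linear":[0,0,0.012],"jaw":0},
  {"rotation":[0,0,0],"linear":[0,0,0.012],"jaw":0},
  {"rotation":[0,0,0],"linear":[0,0,0.012],"jaw":0},
])

```text
t: 16.05
eef_pos: [0.619, 0.1469, 0.0411]
orientation: [[0.163, 0.987, 0.0], [0.987, -0.163, 0.0], [0.0, 0.0, -1.0]]
force: [-0.1, 0.3, -1.3]
opening: 1.001
grasp_force: 0.0
```

Emit:
jog_arm([
  {"rotation":[0,0,0],"linear":[0,0,-0.2],"jaw":0},
  {"rotation":[0,0,0],"linear":[0,0,-0.6],"jaw":0},
  {"rotation":[0,0,0],"linear":[0,0,-1],"jaw":0},
  {"rotation":[0,0,0],"linear":[0,0,-1],"jaw":0},
])

```text
t: 16.55
eef_pos: [0.6215, 0.1473, 0.1451]
orientation: [[0.163, 0.987, 0.008], [0.987, -0.163, 0.001], [0.002, 0.008, -1.0]]
force: [0.1, 0.0, -0.7]
opening: 1.001
grasp_force: 0.0
```

```bash
python3 - <<'E'
from h import *
o=env.get_obs();print(o['t'],o['eef_pos'],o['opening'],o['force'])
snap('wrist','w7')
E
```

```text
16.55 [0.62148934 0.14729306 0.145074  ] 1.0005782102103575 [ 0.10897889  0.01118762 -0.66410637]
```

View pics/w7.png

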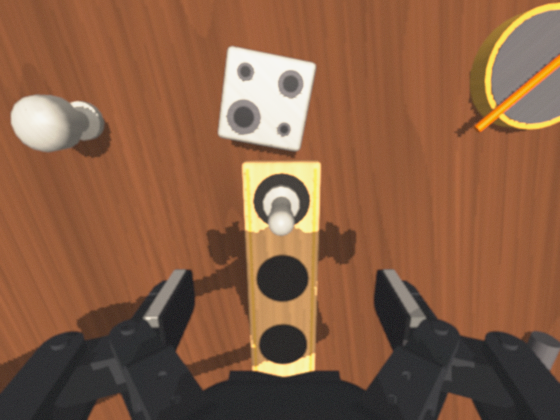

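stake_20 stands on the first pad: pad centre (281,200), foot about (281,205). stake_40 has its foot at (85,121) and head at (45,123).

```bash
python3 - <<'E'
from h import *
w=np.load('pics/w7.npz')
print(ray(w,85,121,.006)[:2],ray(w,43,123,.052)[:2],ray(w,281,205,.022)[:2],ray(w,281,200,.016)[:2])
E
```

```text
[0.46372962 0.24048915] [0.46103182 0.24175198] [0.61852723 0.14291626] [0.61899125 0.14570951]
```

Emit:
jog_arm([
  {"rotation":[0,0,0],"linear":[0.2,-0.45,0],"jaw":0},
  {"rotation":[0,0,0],"linear":[0.34,-0.85,0],"jaw":0},
])

```text
t: 16.85
eef_pos: [0.5385, 0.1946, 0.1391]
orientation: [[0.164, 0.986, -0.004], [0.986, -0.164, -0.0], [-0.001, -0.004, -1.0]]
force: [0.3, 0.3, -1.3]
opening: 1.006
grasp_force: 0.0
```

Emit:
jog_arm([
  {"rotation":[0,0,0],"linear":[0.2,-0.45,0],"jaw":0},
  {"rotation":[0,0,0],"linear":[0.34,-0.85,0],"jaw":0},
  {"rotation":[0,0,0],"linear":[0.34,-0.85,0],"jaw":0},
  {"rotation":[0,0,0],"linear":[0.34,-0.85,0],"jaw":0},
  {"rotation":[0,0,0],"linear":[0.34,-0.85,0],"jaw":0},
])

```text
t: 17.48
eef_pos: [0.4633, 0.2413, 0.1407]
orientation: [[0.164, 0.986, -0.0], [0.986, -0.164, -0.0], [-0.0, 0.0, -1.0]]
force: [-1.8, -0.0, 0.4]
opening: 0.998
grasp_force: 0.0
```

```bash
python3 - <<'E'
from h import *
o=env.get_obs();print(o['t'],o['eef_pos'])
d=snap('wrist','w8');im=d['image'];hsv=cv2.cvtColor(im,cv2.COLOR_RGB2HSV)
m=((hsv[...,1]<70)&(hsv[...,2]>70)).astype(np.uint8);m[260:]=0
N,L,S,C=cv2.connectedComponentsWithStats(m)
for i in range(1,N):
    if S[i,4]>200: print(S[i],C[i].round(),ray(d,*C[i],.048)[:2])
E
```

```text
17.475 [0.46332122 0.24127761 0.14065467]
[ 419  141  133  118 9206] [481. 192.] [0.61602773 0.2315909 ]
[ 256  178   51   60 2286] [281. 209.] [0.46098897 0.24315724]
[440 245  47  15 493] [464. 254.] [0.60390391 0.17986091]
```

View pics/w8.png

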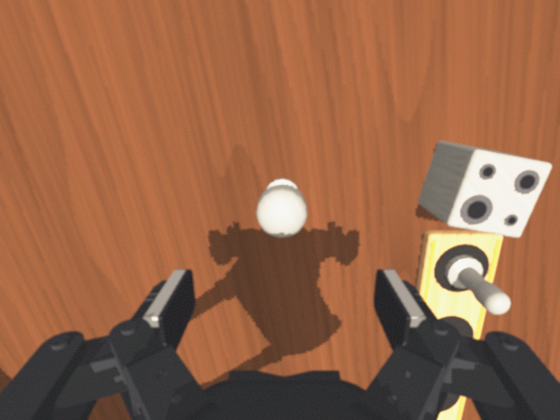

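stake_40's head is at (282,211), centred between the jaws. I descend and grip.

Emit:
jog_arm([
  {"rotation":[0,0,0],"linear":[0,-0.01,0.4],"jaw":0},
  {"rotation":[0,0,0],"linear":[0,-0.01,0.8],"jaw":0},
  {"rotation":[0,0,0],"linear":[0,-0.01,0.8],"jaw":0},
])

```text
t: 17.9
eef_pos: [0.4595, 0.2405, 0.0585]
orientation: [[0.164, 0.986, -0.007], [0.986, -0.164, -0.002], [-0.004, -0.006, -1.0]]
force: [0.9, -0.4, -0.9]
opening: 0.997
grasp_force: 0.0
```

Emit:
jog_arm([
  {"rotation":[0,0,0],"linear":[0,0,0.2],"jaw":0},
  {"rotation":[0,0,0],"linear":[0,0,0.37],"jaw":0},
  {"rotation":[0,0,0],"linear":[0,0,0.37],"jaw":0.1},
  {"rotation":[0,0,0],"linear":[0,0,0.37],"jaw":0.25},
  {"rotation":[0,0,0],"linear":[0,0,0.37],"jaw":0.35},
  {"rotation":[0,0,0],"linear":[0,0,0.37],"jaw":0.42},
  {"rotation":[0,0,0],"linear":[0,0,0.37],"jaw":0.5},
  {"rotation":[0,0,0],"linear":[0,0,0.37],"jaw":0.55},
])

```text
t: 18.9
eef_pos: [0.4614, 0.242, 0.0246]
orientation: [[0.163, 0.987, 0.0], [0.987, -0.163, 0.0], [0.0, 0.0, -1.0]]
force: [-1.2, 0.0, 4.4]
opening: 0.454
grasp_force: 26.8
```

Emit:
jog_arm([
  {"rotation":[0,0,0],"linear":[0,0,0],"jaw":0.6},
  {"rotation":[0,0,0],"linear":[0,0,0],"jaw":0.8},
  {"rotation":[0,0,0],"linear":[0,0,0],"jaw":1},
  {"rotation":[0,0,0],"linear":[0,0,0],"jaw":1},
  {"rotation":[0,0,0],"linear":[0,0,0],"jaw":1},
], grip_force=60)

```text
t: 19.52
eef_pos: [0.4614, 0.242, 0.0247]
orientation: [[0.163, 0.987, 0.0], [0.987, -0.163, 0.0], [0.0, 0.0, -1.0]]
force: [-0.4, -1.2, 6.5]
opening: 0.447
grasp_force: 59.4
```

Emit:
jog_arm([
  {"rotation":[0,0,0],"linear":[0,0,-0.2],"jaw":1},
  {"rotation":[0,0,0],"linear":[0,0,-0.6],"jaw":1},
  {"rotation":[0,0,0],"linear":[0,0,-1],"jaw":1},
  {"rotation":[0,0,0],"linear":[0,0,-1],"jaw":1},
])

```text
t: 20.02
eef_pos: [0.4634, 0.2427, 0.1266]
orientation: [[0.163, 0.987, 0.006], [0.987, -0.163, 0.002], [0.003, 0.006, -1.0]]
force: [0.4, -0.4, -2.4]
opening: 0.444
grasp_force: 60.9
```

Emit:
jog_arm([
  {"rotation":[0,0,0],"linear":[-0.2,0.15,0],"jaw":1},
  {"rotation":[0,0,0],"linear":[-0.45,0.35,0],"jaw":1},
  {"rotation":[0,0,0],"linear":[-0.765,0.575,0],"jaw":1},
])

```text
t: 20.4
eef_pos: [0.5045, 0.1564, 0.1221]
orientation: [[0.162, 0.987, -0.004], [0.987, -0.162, -0.0], [-0.001, -0.003, -1.0]]
force: [0.9, 0.4, -2.8]
opening: 0.444
grasp_force: 60.8
```

Emit:
jog_arm([
  {"rotation":[0,0,0],"linear":[-0.4,0.3,0],"jaw":1},
  {"rotation":[0,0,0],"linear":[-0.765,0.575,0],"jaw":1},
])

```text
t: 20.65
eef_pos: [0.5491, 0.0709, 0.122]
orientation: [[0.163, 0.987, -0.004], [0.987, -0.163, 0.0], [-0.0, -0.004, -1.0]]
force: [0.3, 0.7, -2.0]
opening: 0.444
grasp_force: 60.8
```

Emit:
jog_arm([
  {"rotation":[0,0,0],"linear":[-0.4,0.3,0],"jaw":1},
  {"rotation":[0,0,0],"linear":[-0.65,0.48,0],"jaw":1},
  {"rotation":[0,0,0],"linear":[-0.765,0.575,0],"jaw":1},
  {"rotation":[0,0,0],"linear":[-0.765,0.575,0],"jaw":1},
  {"rotation":[0,0,0],"linear":[-0.765,0.575,0],"jaw":1},
  {"rotation":[0,0,0],"linear":[-0.765,0.575,0],"jaw":1},
])

```text
t: 21.4
eef_pos: [0.5934, -0.0113, 0.1241]
orientation: [[0.162, 0.987, -0.001], [0.987, -0.162, 0.001], [0.0, -0.001, -1.0]]
force: [0.9, 0.3, -1.6]
opening: 0.448
grasp_force: 60.8
```

```bash
python3 - <<'E'
from h import *
o=env.get_obs();print(o['t'],o['eef_pos'],o['opening'],o['force'])
snap('wrist','w9');snap('side','s9')
a=cv2.imread('pics/w9.png');b=cv2.imread('pics/s9.png')[110:330,150:390]
b=cv2.resize(b,None,fx=420/220,fy=420/220)
c=np.hstack([a,b]);cv2.imwrite('pics/c9.png',cv2.resize(c,None,fx=.78,fy=.78))
E
```

```text
21.4 [ 0.59336437 -0.01134916  0.12405998] 0.4483999076239166 [ 0.86504833  0.28765146 -1.62076742]
```

View pics/c9.png

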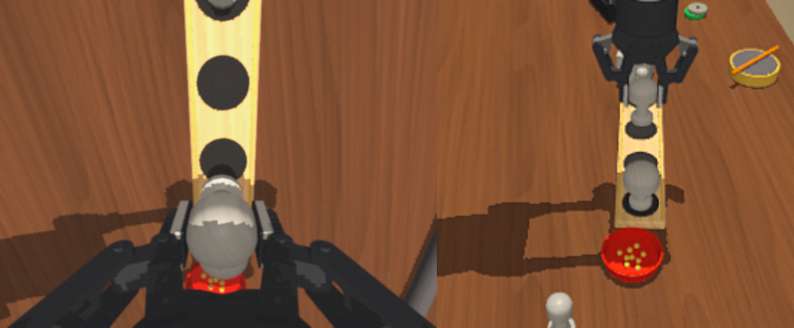

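stake_40 hangs upright over the third pad. I lower it and release.

Emit:
jog_arm([
  {"rotation":[0,0,0],"linear":[0,0,0.3],"jaw":1},
  {"rotation":[0,0,0],"linear":[0,0,0.6],"jaw":1},
  {"rotation":[0,0,0],"linear":[0,0,0.75],"jaw":1},
  {"rotation":[0,0,0],"linear":[0,0,0.8],"jaw":1},
  {"rotation":[0,0,0],"linear":[0,0,0.82],"jaw":1},
  {"rotation":[0,0,0],"linear":[0,0,0.83],"jaw":1},
  {"rotation":[0,0,0],"linear":[0,0,0.84],"jaw":1},
  {"rotation":[0,0,0],"linear":[0,0,0.84],"jaw":1},
])

```text
t: 22.5
eef_pos: [0.5947, -0.0127, 0.0408]
orientation: [[0.163, 0.987, 0.002], [0.987, -0.163, -0.0], [0.0, 0.002, -1.0]]
force: [0.0, -0.5, -0.1]
opening: 0.444
grasp_force: 61.0
```

Emit:
jog_arm([
  {"rotation":[0,0,0],"linear":[0,0,0.005],"jaw":1},
  {"rotation":[0,0,0],"linear":[0,0,0.005],"jaw":0.5},
  {"rotation":[0,0,0],"linear":[0,0,0.005],"jaw":0.4},
  {"rotation":[0,0,0],"linear":[0,0,0.005],"jaw":0.2},
  {"rotation":[0,0,0],"linear":[0,0,0.005],"jaw":0},
  {"rotation":[0,0,0],"linear":[0,0,0.005],"jaw":0},
  {"rotation":[0,0,0],"linear":[0,0,0.005],"jaw":0},
])

```text
t: 23.38
eef_pos: [0.5941, -0.0126, 0.0396]
orientation: [[0.163, 0.987, -0.0], [0.987, -0.163, 0.0], [0.0, -0.0, -1.0]]
force: [-1.4, 0.6, -0.4]
opening: 1.0
grasp_force: 0.0
```

Emit:
jog_arm([
  {"rotation":[0,0,0],"linear":[0,0,-0.2],"jaw":0},
  {"rotation":[0,0,0],"linear":[0,0,-0.6],"jaw":0},
  {"rotation":[0,0,0],"linear":[0,0,-1],"jaw":0},
  {"rotation":[0,0,0],"linear":[0,0,-1],"jaw":0},
])

```text
t: 23.88
eef_pos: [0.5966, -0.0129, 0.1432]
orientation: [[0.163, 0.987, 0.008], [0.987, -0.163, -0.001], [0.0, 0.008, -1.0]]
force: [0.6, -0.2, -0.3]
opening: 1.002
grasp_force: 0.0
```

```bash
python3 - <<'E'
from h import *
o=env.get_obs();print(o['t'],o['eef_pos'],o['opening'],o['force'])
snap('wrist','w10');snap('side','s10')
a=cv2.imread('pics/w10.png');b=cv2.imread('pics/s10.png')[110:330,150:390]
b=cv2.resize(b,None,fx=420/220,fy=420/220)
c=np.hstack([a,b]);cv2.imwrite('pics/c10.png',cv2.resize(c,None,fx=.78,fy=.78))
E
```

```text
23.875 [ 0.59660511 -0.01293279  0.14323389] 1.0019264039217701 [ 0.59941413 -0.17376722 -0.28004954]
```

View pics/c10.png

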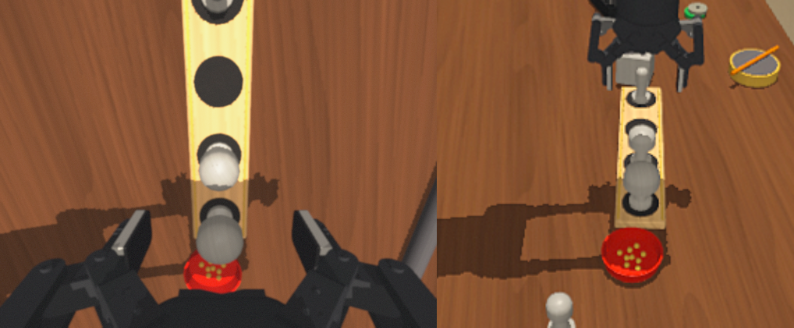

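Three stakes stand on their pads. Now stake_30.

Emit:
jog_arm([
  {"rotation":[0,0,0],"linear":[-0.45,-0.15,0],"jaw":0},
  {"rotation":[0,0,0],"linear":[-0.91,-0.3,0],"jaw":0},
])

```text
t: 24.22
eef_pos: [0.548, -0.0977, 0.1376]
orientation: [[0.161, 0.987, -0.003], [0.987, -0.161, 0.001], [0.0, -0.004, -1.0]]
force: [0.2, 0.7, -0.4]
opening: 1.0
grasp_force: 0.0
```

Emit:
jog_arm([
  {"rotation":[0,0,0],"linear":[-0.45,-0.15,0],"jaw":0},
  {"rotation":[0,0,0],"linear":[-0.91,-0.3,0],"jaw":0},
])

```text
t: 24.48
eef_pos: [0.5033, -0.183, 0.1377]
orientation: [[0.163, 0.987, -0.003], [0.987, -0.163, 0.002], [0.001, -0.003, -1.0]]
force: [1.2, -0.7, 0.9]
opening: 0.998
grasp_force: 0.0
```

Emit:
jog_arm([
  {"rotation":[0,0,0],"linear":[-0.45,-0.15,0],"jaw":0},
  {"rotation":[0,0,0],"linear":[-0.9,-0.29,0],"jaw":0},
  {"rotation":[0,0,0],"linear":[-0.9,-0.29,0],"jaw":0},
  {"rotation":[0,0,0],"linear":[-0.9,-0.29,0],"jaw":0},
  {"rotation":[0,0,0],"linear":[-0.9,-0.29,0],"jaw":0},
])

```text
t: 25.1
eef_pos: [0.462, -0.2651, 0.1389]
orientation: [[0.162, 0.987, -0.001], [0.987, -0.162, 0.001], [0.001, -0.001, -1.0]]
force: [0.2, 0.3, 0.0]
opening: 0.997
grasp_force: 0.0
```

```bash
python3 - <<'E'
from h import *
o=env.get_obs();print(o['t'],o['eef_pos'])
d=snap('wrist','w11');im=d['image'];hsv=cv2.cvtColor(im,cv2.COLOR_RGB2HSV)
m=((hsv[...,1]<70)&(hsv[...,2]>70)).astype(np.uint8);m[260:]=0
N,L,S,C=cv2.connectedComponentsWithStats(m)
for i in range(1,N):
    if S[i,4]>200: print(S[i],C[i].round(),ray(d,*C[i],.045)[:2])
E
```

```text
25.1 [ 0.46200391 -0.26514629  0.13894684]
[ 266  183   38   54 1683] [285. 209.] [ 0.46193363 -0.26450417]
```

View pics/w11.png

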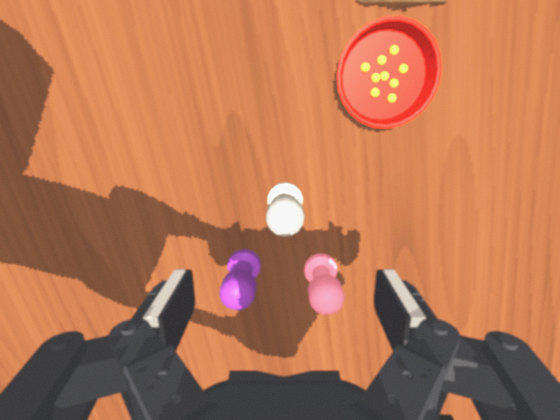

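The wrist view shows stake_30's head at (285,216), centred, with purple at (240,285) and pink at (325,290). Both are about 60 mm away along the row axis, clear of the fingers.

Emit:
jog_arm([
  {"rotation":[0,0,0],"linear":[0,0,0.4],"jaw":0},
  {"rotation":[0,0,0],"linear":[0,0,0.8],"jaw":0},
  {"rotation":[0,0,0],"linear":[0,0,0.8],"jaw":0},
])

```text
t: 25.52
eef_pos: [0.4601, -0.2639, 0.0571]
orientation: [[0.162, 0.987, -0.006], [0.987, -0.162, 0.005], [0.004, -0.006, -1.0]]
force: [-0.1, -0.5, -0.3]
opening: 0.999
grasp_force: 0.0
```

Emit:
jog_arm([
  {"rotation":[0,0,0],"linear":[0,0,0.2],"jaw":0},
  {"rotation":[0,0,0],"linear":[0,0,0.35],"jaw":0},
  {"rotation":[0,0,0],"linear":[0,0,0.35],"jaw":0.1},
  {"rotation":[0,0,0],"linear":[0,0,0.35],"jaw":0.25},
  {"rotation":[0,0,0],"linear":[0,0,0.35],"jaw":0.4},
  {"rotation":[0,0,0],"linear":[0,0,0.35],"jaw":0.5},
  {"rotation":[0,0,0],"linear":[0,0,0.35],"jaw":0.58},
  {"rotation":[0,0,0],"linear":[0,0,0.35],"jaw":0.64},
])

```text
t: 26.52
eef_pos: [0.4619, -0.2665, 0.0247]
orientation: [[0.163, 0.987, 0.0], [0.987, -0.163, 0.0], [0.0, 0.0, -1.0]]
force: [0.0, -0.8, -0.5]
opening: 0.361
grasp_force: 0.0
```

Emit:
jog_arm([
  {"rotation":[0,0,0],"linear":[0,0,0],"jaw":0.7},
  {"rotation":[0,0,0],"linear":[0,0,0],"jaw":0.85},
  {"rotation":[0,0,0],"linear":[0,0,0],"jaw":1},
  {"rotation":[0,0,0],"linear":[0,0,0],"jaw":1},
  {"rotation":[0,0,0],"linear":[0,0,0],"jaw":1},
], grip_force=55)

```text
t: 27.15
eef_pos: [0.462, -0.2666, 0.0248]
orientation: [[0.163, 0.987, 0.0], [0.987, -0.163, -0.0], [-0.0, 0.0, -1.0]]
force: [-0.3, 0.2, 4.4]
opening: 0.332
grasp_force: 54.3
```

Emit:
jog_arm([
  {"rotation":[0,0,0],"linear":[0,0,-0.2],"jaw":1},
  {"rotation":[0,0,0],"linear":[0,0,-0.6],"jaw":1},
  {"rotation":[0,0,0],"linear":[0,0,-1],"jaw":1},
  {"rotation":[0,0,0],"linear":[0,0,-1],"jaw":1},
])

```text
t: 27.65
eef_pos: [0.4634, -0.2676, 0.1268]
orientation: [[0.163, 0.987, 0.005], [0.987, -0.163, -0.003], [-0.003, 0.005, -1.0]]
force: [-0.6, -0.7, -2.1]
opening: 0.333
grasp_force: 54.7
```

Emit:
jog_arm([
  {"rotation":[0,0,0],"linear":[0.15,0.04,-0.1],"jaw":1},
  {"rotation":[0,0,0],"linear":[0.45,0.11,-0.2],"jaw":1},
  {"rotation":[0,0,0],"linear":[0.88,0.22,-0.2],"jaw":1},
])

```text
t: 28.02
eef_pos: [0.4978, -0.1819, 0.1438]
orientation: [[0.165, 0.986, -0.001], [0.986, -0.165, 0.001], [0.001, -0.002, -1.0]]
force: [-0.2, 0.0, -1.6]
opening: 0.328
grasp_force: 54.7
```

Emit:
jog_arm([
  {"rotation":[0,0,0],"linear":[0.44,0.11,0],"jaw":1},
  {"rotation":[0,0,0],"linear":[0.88,0.22,0],"jaw":1},
])

```text
t: 28.28
eef_pos: [0.5333, -0.0973, 0.1429]
orientation: [[0.163, 0.987, -0.003], [0.987, -0.163, 0.002], [0.001, -0.004, -1.0]]
force: [-0.1, -0.8, -1.9]
opening: 0.331
grasp_force: 54.7
```

Emit:
jog_arm([
  {"rotation":[0,0,0],"linear":[0.44,0.11,0],"jaw":1},
  {"rotation":[0,0,0],"linear":[0.88,0.22,0],"jaw":1},
])

```text
t: 28.52
eef_pos: [0.5692, -0.014, 0.1428]
orientation: [[0.163, 0.987, -0.004], [0.987, -0.163, 0.001], [0.0, -0.004, -1.0]]
force: [-0.3, -1.4, -1.7]
opening: 0.335
grasp_force: 54.7
```

Emit:
jog_arm([
  {"rotation":[0,0,0],"linear":[0.4,0.1,0],"jaw":1},
  {"rotation":[0,0,0],"linear":[0.7,0.18,0],"jaw":1},
  {"rotation":[0,0,0],"linear":[0.87,0.22,0],"jaw":1},
  {"rotation":[0,0,0],"linear":[0.87,0.22,0],"jaw":1},
  {"rotation":[0,0,0],"linear":[0.87,0.22,0],"jaw":1},
  {"rotation":[0,0,0],"linear":[0.87,0.22,0],"jaw":1},
])

```text
t: 29.28
eef_pos: [0.6055, 0.0644, 0.1446]
orientation: [[0.165, 0.986, -0.001], [0.986, -0.165, -0.0], [-0.0, -0.0, -1.0]]
force: [-0.4, -0.8, -2.1]
opening: 0.334
grasp_force: 54.7
```

```bash
python3 - <<'E'
from h import *
o=env.get_obs();print(o['t'],o['eef_pos'],o['opening'],o['force'])
snap('wrist','w12');snap('side','s12')
a=cv2.imread('pics/w12.png');b=cv2.imread('pics/s12.png')[110:330,150:390]
b=cv2.resize(b,None,fx=420/220,fy=420/220)
c=np.hstack([a,b]);cv2.imwrite('pics/c12.png',cv2.resize(c,None,fx=.78,fy=.78))
E
```

```text
29.275 [0.6054982  0.0643591  0.14457727] 0.33413605169370936 [-0.43698674 -0.7760487  -2.05609907]
```

View pics/c12.png

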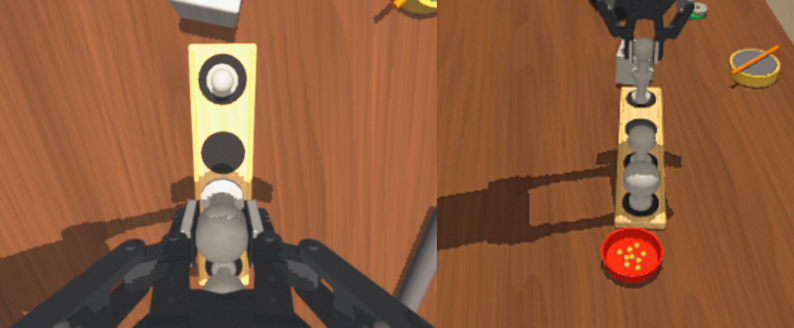

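stake_30 hangs over the second pad (wrist view, scaled pad at (222,152)). I lower it.

Emit:
jog_arm([
  {"rotation":[0,0,0],"linear":[0.01,0,0.3],"jaw":1},
  {"rotation":[0,0,0],"linear":[0.01,0,0.6],"jaw":1},
  {"rotation":[0,0,0],"linear":[0.01,0,0.85],"jaw":1},
  {"rotation":[0,0,0],"linear":[0.01,0,0.95],"jaw":1},
  {"rotation":[0,0,0],"linear":[0.01,0,1],"jaw":1},
  {"rotation":[0,0,0],"linear":[0.01,0,1],"jaw":1},
  {"rotation":[0,0,0],"linear":[0.01,0,1],"jaw":1},
])

```text
t: 30.25
eef_pos: [0.6069, 0.0664, 0.0456]
orientation: [[0.163, 0.987, 0.002], [0.987, -0.163, 0.0], [0.0, 0.002, -1.0]]
force: [0.1, 0.6, -1.5]
opening: 0.33
grasp_force: 54.7
```

Emit:
jog_arm([
  {"rotation":[0,0,0],"linear":[0,0,0.01],"jaw":1},
  {"rotation":[0,0,0],"linear":[0,0,0.02],"jaw":1},
  {"rotation":[0,0,0],"linear":[0,0,0.03],"jaw":1},
  {"rotation":[0,0,0],"linear":[0,0,0.035],"jaw":1},
  {"rotation":[0,0,0],"linear":[0,0,0.035],"jaw":1},
])

```text
t: 30.88
eef_pos: [0.6061, 0.0665, 0.041]
orientation: [[0.163, 0.987, -0.0], [0.987, -0.163, 0.0], [0.0, -0.0, -1.0]]
force: [0.1, 1.0, -1.2]
opening: 0.332
grasp_force: 54.7
```

Emit:
jog_arm([
  {"rotation":[0,0,0],"linear":[0,0,0.007],"jaw":1},
  {"rotation":[0,0,0],"linear":[0,0,0.007],"jaw":0.62},
  {"rotation":[0,0,0],"linear":[0,0,0.007],"jaw":0.5},
  {"rotation":[0,0,0],"linear":[0,0,0.007],"jaw":0.3},
  {"rotation":[0,0,0],"linear":[0,0,0.007],"jaw":0},
  {"rotation":[0,0,0],"linear":[0,0,0.007],"jaw":0},
  {"rotation":[0,0,0],"linear":[0,0,0.007],"jaw":0},
])

```text
t: 31.75
eef_pos: [0.6062, 0.0664, 0.0404]
orientation: [[0.163, 0.987, 0.0], [0.987, -0.163, 0.0], [0.0, 0.0, -1.0]]
force: [0.2, -0.5, -0.1]
opening: 1.0
grasp_force: 0.0
```

Emit:
jog_arm([
  {"rotation":[0,0,0],"linear":[0,0,-0.2],"jaw":0},
  {"rotation":[0,0,0],"linear":[0,0,-0.6],"jaw":0},
  {"rotation":[0,0,0],"linear":[0,0,-1],"jaw":0},
  {"rotation":[0,0,0],"linear":[0,0,-1],"jaw":0},
])

```text
t: 32.25
eef_pos: [0.6087, 0.0664, 0.1442]
orientation: [[0.163, 0.987, 0.008], [0.987, -0.163, 0.0], [0.001, 0.008, -1.0]]
force: [0.7, 0.8, -0.5]
opening: 0.998
grasp_force: 0.0
```

Emit:
jog_arm([
  {"rotation":[0,0,0],"linear":[0,-0.4,-0.4],"jaw":0},
  {"rotation":[0,0,0],"linear":[0,-1,-0.8],"jaw":0},
  {"rotation":[0,0,0],"linear":[0,-1,-0.8],"jaw":0},
  {"rotation":[0,0,0],"linear":[0,-1,-0.8],"jaw":0},
  {"rotation":[0,0,0],"linear":[0,-1,-0.8],"jaw":0},
  {"rotation":[0,0,0],"linear":[0,-1,-0.8],"jaw":0},
])

```text
t: 33.0
eef_pos: [0.508, 0.0825, 0.219]
orientation: [[0.164, 0.987, -0.002], [0.987, -0.164, -0.0], [-0.0, -0.002, -1.0]]
force: [-0.2, 0.7, 0.4]
opening: 0.997
grasp_force: 0.0
```

```bash
python3 - <<'E'
from h import *
o=env.get_obs();print(o['t'],o['eef_pos'],o['opening'],o['force'])
snap('wrist','w13');snap('side','s13')
a=cv2.imread('pics/w13.png');b=cv2.imread('pics/s13.png')[110:330,150:390]
b=cv2.resize(b,None,fx=420/220,fy=420/220)
c=np.hstack([a,b]);cv2.imwrite('pics/c13.png',cv2.resize(c,None,fx=.78,fy=.78))
E
```

```text
33.0 [0.50802797 0.0824893  0.21899344] 0.9972002985662697 [-0.20752164  0.66943271  0.40523955]
```

View pics/c13.png

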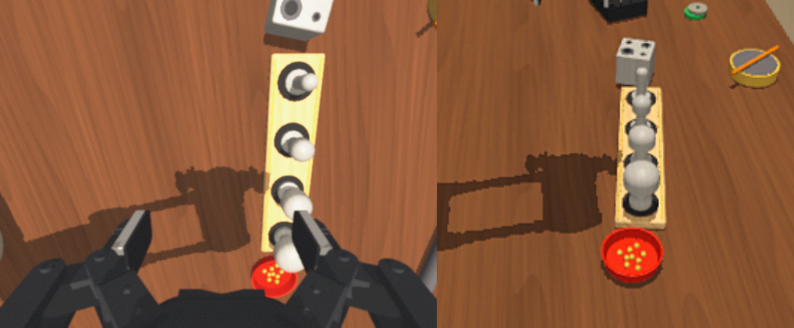

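All four stakes stand centred on their pads in order, scaled heads running from (308,82) to (288,257). The block and dish have not moved, and the gripper is clear. I hand the job in.

```bash
python3 -c "
from cell import env
print(env.job_done())"
```

```text
the job is handed in; nothing more can be done
None
```

The four stakes stand upright on their pads in order 20, 30, 40, 50 mm from the block to the dish, with block and dish untouched by eye in the last pictures; I handed the job in at about 33 s, and the hand-in returned no verdict.

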